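# Open the child-proof medicine cupboard with its release rod

## Robot

A 6-joint arm with a two-finger parallel gripper is mounted at the origin on a cart in front of the work surface, level with it; the furniture and walls round the work are solid. World frame = base frame: x ahead of the robot, y to its left, z up, the work surface at z = 0. Lengths are in m, angles in rad, forces in N, time in s.
With the tool pointing down it reaches from about 0.25 to 0.725 m from the base axis. Payload 4 kg.
Tool frame: the origin (TCP) lies midway between the tips of the shut fingers; the grasp point (between the pads) lies bot.pinch_z behind it (bot.pinch_z is the distance from the TCP to the grasp point, in m); z points along the fingers, y is the line along which they close (so a half turn about z gives the same grasp; the last joint's range is limited). The gripper opens to 85 mm and grips with 20 to 120 N. Pads are 22 mm wide; open, the fingers measure 114 mm over their backs; the gripper's body (76 mm by 85 mm) begins 54 mm behind the grasp point. The pads swing forward as they close: fully open they stand 13 mm farther back than shut.
Start: joints at [-1.292, 0.241, 0.005, 1.335, 0, 1.571], TCP at [0.138, -0.481, 0.231] pointing down, gripper open.
Joint ranges: [-2.72, 2.72], [-1.05, 1.87], [-1.09, 1.28], [-1.99, 2.15], [-1.42, 1.44], [-3.14, 3.14]. Speed limits (rad/s): [2.79, 2.79, 3.14, 3.14, 3.14, 3.14].

## Interface

Orientations are given as a unit quaternion [x, y, z, w].
In Python, from workcell import bot, vision gives the robot as it stands (bot), with the cameras (vision).
- The arm moves only by the shell command python3 jog.py 'ROWS'. ROWS is a JSON list of rows, 1 to 10 of them, each of 7 numbers: a rotation vector rx, ry, rz in rad, then dx, dy, dz in m, then the finger opening in m; each row is the pose to reach, as a shift and turn from the pose commanded when the command began, along the tool's axes at that moment; what a row does not reach only later rows make up. A row lasts 1/8 s, in which the tool goes at most 0.0625 m and 0.188 rad, less where a joint would pass 70% of its speed; a pose out of reach is approached as far as the arm can. The fingers move at their own pace and stop on an object; the grip force is fixed at half the most. Time passes only in rows, so rows that do not move let the fingers close. It prints the time, the measured TCP pose, the force, the opening and the grip force at its end.
- bot.get_obs(): the state, without advancing time (a new reading comes with each control period).
- vision.camera(name): name is "scene" or "top"; returns the picture (384x512x3 uint8, red, green, blue); there is no depth.
- vision.calibration(name): a dict with "mtx" (3x3 intrinsics, pixels), "R" (3x3) and "t" (3): a world point X has camera coordinates R X + t. Camera axes: x right, y down, z forward; pixel columns grow to the right and rows downward; lengths in m; the calibration is good to about 2 mm. A picture is of the moment at which its call begins. calibration takes no time and is no camera call.
- bot.job_done(): hands the job in; it is judged then, once.
The state is a dict: "clock": time; "joint_pos": joint angles; "joint_vel": joint speeds; "tau": joint torques, N m; "eef_pos": TCP position; "tool_rot": TCP orientation; "ft_force": force on the tool from outside, world axes, zero at the start; "ft_torque": the same for the moment, N m; "grip_width": finger opening in m; "grasp_force": force on a finger pad.
Only numpy, scipy, OpenCV 4.12 (cv2) and the standard library are available. Lean on these libraries where they do the work, as an engineer would, in place of code of your own. Each camera call takes 0.05 s, during which the arm holds its last target. There are 200 camera calls.

## Task

The small white medicine cupboard has a child-proof door without a knob: take the wooden release rod from the worktop and push its pin through the round hole in the cupboard's back panel until the spring catch inside lets go and the door springs ajar. Draw the rod out again and lay it down flat on the worktop, clear of the cupboard, and swing the door wide open, to about a right angle, so that the medicines inside can be reached. Do not knock over or push away the glass, the tin, the timer or the medicines.

Things in the scene. Friction and masses are not known exactly. Their poses are not given: they have to be found in the camera images.
- cupboard: White box-shaped cupboard with a wooden top board, fixed to the worktop: 120 mm deep (its x), 170 mm wide (its y), 185 mm high. Origin: centre of its underside; its z points up, its -x points out of the front (the door side, facing left or left and towards the robot), its +x out of the back panel. Walls 12 mm. Right of it, from about y = -0.2 m, the hob's pan supports stand 48 mm high.
- release_hole (a point): Centre of the mouth of the round hole, 20 mm in diameter, in the outer face of the cupboard's back panel, with a steel ring round it; 135 mm above the worktop, in the middle of the panel's width. Axes as the cupboard's: the rod goes in level, along -x. The catch's pad stands 34 mm in from this point.
- catch (a joint): Spring catch inside the cupboard, a bell crank on an upright pivot, rad: 0 latched, 0.28 at its stop. It lets the door go at about 0.13, which takes the pad about 6 mm inwards (12.6 mm to the stop), and springs back when the rod leaves. It needs about 2 N to start moving and 4 N at the stop.
- catch_pad (a point): Centre of the outer face of the catch's upright pad, 30 mm wide (y) and 34 mm high, straight behind the hole, 34 mm in from the back panel's outer face; this is what the pin pushes.
- door (a joint): Door on the front, rad: 0 shut (with a little play), grows as it opens, 1.9 at the most. Freed, a spring bumper pushes it ajar to about 0.6; beyond that it stays wherever it is left. It is light (under 1 N at its edge).
- door_hinge (a point): On the door's upright hinge axis, at the height of the cupboard's top (185 mm): cupboard x = -60 mm, y = +85 mm. The door's own y axis points from its free edge to the hinge, its -x out of its outer face.
- door_edge (a point): Top corner of the door's free upright edge, at half its thickness, 169 mm from the hinge. The door is a plain white panel, 168 mm wide, 12 mm thick, from 8 mm above the worktop up to the cupboard's top.
- rod: Dark wooden release rod, 140 mm long, about 60 g, lying on the worktop in front of the cupboard's door side, its pin pointing roughly to the left. Square handle 60 mm long and 18 x 18 mm, then a round pin 10 mm thick and 80 mm long. Origin: on the axis, in the middle of the handle (9 mm above the worktop when lying); x along the rod towards the pin's end.
- rod_tip (a point): End of the rod's pin, on its axis, 110 mm from the rod's origin along x. The worktop is bare round the rod from x = 0.35 m to the cupboard, up to y = 0.30 m; beyond, from about y = 0.33 m and x = 0.43 m, stands the fridge, whose top is 0.34 m above the worktop.
- dropper_bottle: Brown dropper bottle, 33 mm thick, 102 mm high, standing in the cupboard. Origin: centre of its foot.
- pill_pot: Small pot with a red lid, 47 mm thick, 83 mm high, standing in the cupboard. Origin: centre of its foot.
- tumbler: Clear drinking glass, 80 mm wide, 91 mm high, on the worktop's front edge to the right. Origin: centre of its foot.
- tin: Food tin, 76 mm wide, 110 mm high, to the right of the glass. Origin: centre of its foot.
- kitchen_timer: Round cream kitchen timer, 66 mm wide, 57 mm high, on the front edge of the worktop near the middle. Origin: centre of its foot.

How it is judged:
On the way, in this order (a step that is already met when the one before it is completed fails the run):
1. the rod's pin, through the hole, pushes the catch's pad in until it lets go (value of joint catch above 0.1 rad and distance between rod_tip and catch_pad below 0.016 m and x of rod_tip in the frame of release_hole below -0.03 m), for 0.05 s.
2. the door is swung open to 1.3 rad or more (value of joint door above 1.3 rad), for 0.2 s.
At the end, for the whole second after the job is handed in: The door stands open at 1.3 rad (75 degrees) or more, the catch has sprung back, the rod is out of the cupboard and lies flat and still on the worktop with its handle's middle more than 110 mm from the cupboard's centre, and the medicines stand upright (value of joint door above 1.3 rad and value of joint catch below 0.05 rad and height (world z) of rod between -0.02 and 0.03 m and angle between rod's own x axis and vertical between 1.37 and 1.77 rad and horizontal distance between rod and cupboard above 0.11 m and linear speed of rod below 0.02 m/s and angle between each of dropper_bottle, pill_pot's own z axis and vertical below 0.2 rad); the robot touches nothing.
It fails at once if the glass, the tin or the timer is knocked over or pushed more than 30 mm away (distance of any of tumbler, tin, kitchen_timer from where it was at the start of the episode above 0.03 m or angle between any of tumbler, tin, kitchen_timer's own z axis and vertical above 0.5 rad).
It fails at once if a medicine in the cupboard is knocked over or pushed more than 30 mm away (angle between any of dropper_bottle, pill_pot's own z axis and vertical above 0.5 rad or distance of any of dropper_bottle, pill_pot from where it was at the start of the episode above 0.03 m).
It also fails if it takes over 72 s, if anything falls off the work surface, if the arm or the gripper's body presses on something with over 40 N, if the wrist force passes 120 N, or if a joint passes its speed limit or range.

## Working session

There is one attempt and no reset: what is moved stays moved. The work goes in short steps, Python scripts to look and compute and a shell command to move; the robot and the scene stay as the last step left them, time stands still between calls to the robot, and variables do not carry over. Pictures are saved under pics/ and viewed, at most 12 in all, crops included, and the job is handed in when it is done.

```bash
ls; mkdir -p pics
python3 - <<'E'
from workcell import bot, vision
import cv2,numpy as np
for n in("scene","top"):
    im=vision.camera(n); cv2.imwrite(f"pics/{n}0.png",im[:,:,::-1])
    c=vision.calibration(n); print(n,np.round(c["mtx"],1).tolist(),np.round(-c["R"].T@c["t"],3),np.round(c["R"],2).tolist())
o=bot.get_obs(); print(o["clock"],o["eef_pos"],o["tool_rot"],o["grip_width"],bot.pinch_z)
E
```

```text
jog.py
pics
workcell.py
scene [[370.5, 0.0, 252.8], [0.0, 370.5, 192.7], [0.0, 0.0, 1.0]] [-0.313 -0.422  0.847] [[0.44, -0.9, 0.02], [-0.55, -0.28, -0.79], [0.71, 0.33, -0.62]]
top [[350.3, 0.0, 253.8], [0.0, 350.3, 186.6], [0.0, 0.0, 1.0]] [-0.094  0.193  0.939] [[-0.34, -0.94, 0.02], [-0.73, 0.25, -0.63], [0.59, -0.23, -0.77]]
0.1 [ 0.13743888 -0.48014622  0.23049913] [ 9.90300359e-01  1.38939898e-01 -1.26760897e-04 -9.42517660e-04] 0.08569239274189112 0.0187
```

View pics/scene0.png

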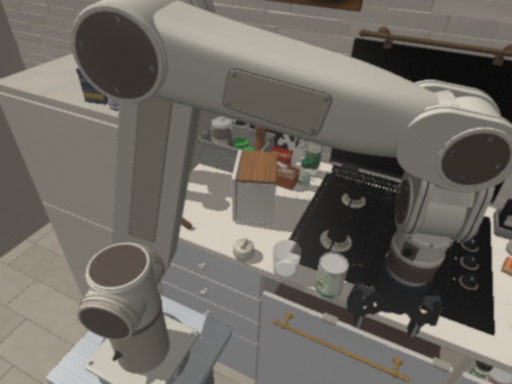

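View pics/top0.png

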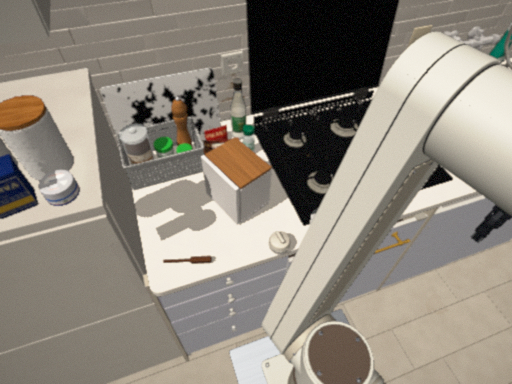

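The scene view shows the cupboard with its wooden top at about (258,167), the timer at (243,248), the glass at (287,258) and the tin at (331,274). The rod is half hidden by the arm, near (187,223). In the top view the rod's handle is at (202,260) with the pin end at about (164,261), and the cupboard's top is at (237,162).

```bash
cat > h.py <<'E'
import cv2,numpy as np
from workcell import bot, vision
def ray(n,p):
    c=vision.calibration(n); R=np.array(c["R"]);t=np.array(c["t"])
    d=R.T@np.linalg.solve(np.array(c["mtx"]),[p[0],p[1],1.]); return -R.T@t,d
def plane(n,p,z):
    o,d=ray(n,p); return o+d*(z-o[2])/d[2]
def tri(p1,p2):
    a,d=ray("scene",p1);b,e=ray("top",p2)
    s=np.linalg.lstsq(np.c_[d,-e],b-a,rcond=None)[0]
    x,y=a+d*s[0],b+e*s[1]; return (x+y)/2,np.linalg.norm(x-y)
def proj(n,X):
    c=vision.calibration(n); v=np.array(c["mtx"])@(np.array(c["R"])@np.array(X)+np.array(c["t"])); return v[:2]/v[2]
def blob(im,roi,f):
    x0,y0,x1,y1=roi; m=np.zeros(im.shape[:2],np.uint8); h=cv2.cvtColor(im,cv2.COLOR_RGB2HSV).astype(int)
    m[y0:y1,x0:x1]=f(h)[y0:y1,x0:x1]
    k=max(cv2.findContours(m,0,cv2.CHAIN_APPROX_NONE)[0],key=cv2.contourArea); return k,m
E
python3 - <<'E'
from h import *
T={}
for n,roi in(("top",(195,130,280,195)),("scene",(225,140,285,190))):
    im=cv2.imread(f"pics/{n}0.png")[:,:,::-1]
    k,m=blob(im,roi,lambda h:(h[...,1]>90)&(h[...,0]<20)&(h[...,2]>60))
    q=cv2.approxPolyDP(cv2.convexHull(k),4,True)[:,0]; print(n,cv2.contourArea(k),q.tolist())
    for p in q: print(p,np.round(plane(n,p,.185),3))
im=cv2.imread("pics/top0.png")[:,:,::-1]
h=cv2.cvtColor(im,cv2.COLOR_RGB2HSV).astype(int)
k,m=blob(im,(155,250,225,272),lambda h:(h[...,1]>90)&(h[...,2]<150))
ys,xs=np.nonzero(m); pts=np.c_[xs,ys]; print(xs.min(),xs.max(),len(xs))
w=np.array([plane("top",p,.007)[:2] for p in pts]); c=w.mean(0); u=np.linalg.svd(w-c)[2][0]; s=(w-c)@u
print("rod",u,c,c+u*s.min(),c+u*s.max(),s.max()-s.min())
big=cv2.resize(im[120:280,140:310],None,fx=3.5,fy=3.5,interpolation=cv2.INTER_CUBIC)[:,:,::-1]
sc=cv2.imread("pics/scene0.png")
sc=cv2.resize(sc[130:260,170:350],None,fx=3,fy=3,interpolation=cv2.INTER_CUBIC)
cv2.imwrite("pics/c1.png",big)
E
```

```text
top 1971.0 [[205, 130], [225, 130], [271, 167], [240, 188], [205, 155]]
[205 130] [0.752 0.04  0.185]
[225 130] [ 0.732 -0.02   0.185]
[271 167] [ 0.535 -0.1    0.185]
[240 188] [0.49  0.011 0.185]
[205 155] [0.645 0.069 0.185]
scene 1380.5 [[256, 140], [284, 148], [284, 187], [237, 179], [243, 151]]
[256 140] [0.732 0.057 0.185]
[284 148] [ 0.729 -0.051  0.185]
[284 187] [ 0.522 -0.135  0.185]
[237 179] [0.493 0.007 0.185]
[243 151] [0.645 0.064 0.185]
164 210 154
rod [0.28981608 0.95708236] [0.41644984 0.18237503] [0.40216212 0.13519155] [0.44092741 0.26320921] 0.13375824434875871
```

View pics/c1.png

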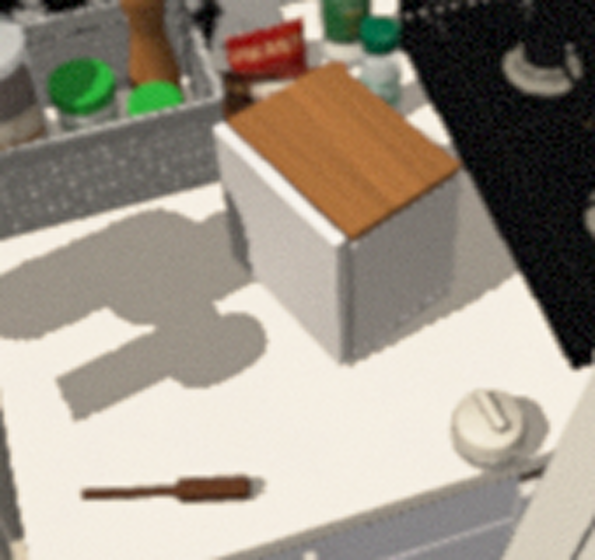

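The crop shows the door on the cupboard's left face with the hinge at the far end. It also shows the rod's handle at crop (215,489) with the pin tip at (83,494). The wooden top's corners are about (206,154), (237,139), (271,166) and (240,188) in the full picture. I'll move above the rod, which also clears the scene view.

```bash
cat >> h.py <<'E'
from scipy.spatial.transform import Rotation as Ro
def row(pos,yaw):  # tool pointing down, tool x at yaw (deg): row from the current pose
    o=bot.get_obs(); R=Ro.from_quat(o["tool_rot"]); a=np.radians(yaw)
    T=Ro.from_matrix(np.array([[np.cos(a),np.sin(a),0],[np.sin(a),-np.cos(a),0],[0,0,-1.]]))
    rv=(R.inv()*T).as_rotvec(); d=R.inv().apply(np.array(pos)-o["eef_pos"])
    print("row",np.round(np.r_[rv,d],4).tolist(),"rows",np.round(max(np.linalg.norm(d)/.0625,np.linalg.norm(rv)/.188),1))
E
python3 -c "
from h import *
row([.409,.158,.25],73)"
```

```text
row [-0.0017, -0.001, -0.9953, 0.4367, -0.5388, -0.0185] rows 11.1
```

```bash
python3 jog.py '[[0,0,-0.09,0.04,-0.05,-0.02,0.06],[0,0,-0.18,0.08,-0.1,-0.02,0.06],[0,0,-0.27,0.12,-0.15,-0.02,0.06],[0,0,-0.36,0.16,-0.2,-0.02,0.06],[0,0,-0.45,0.2,-0.25,-0.02,0.06],[0,0,-0.54,0.24,-0.3,-0.02,0.06],[0,0,-0.63,0.28,-0.35,-0.02,0.06],[0,0,-0.72,0.32,-0.4,-0.02,0.06],[0,0,-0.81,0.36,-0.45,-0.02,0.06],[0,0,-0.9,0.4,-0.49,-0.02,0.06]]'
python3 - <<'E'
from h import *
ims=[]
for n in("scene","top"):
    im=vision.camera(n); cv2.imwrite(f"pics/{n}1.png",im[:,:,::-1]); ims.append(im[:,:,::-1])
cv2.imwrite("pics/both1.png",cv2.resize(ims[0],(800,600)))
row([.409,.158,.25],73)
E
```

```text
clock: 1.35
eef_pos: [0.3824, 0.0932, 0.2513]
tool_rot: [0.83, 0.558, 0.0, 0.0]
ft_force: [1.1, -1.1, 1.0]
grip_width: 0.0599
grasp_force: 0.0
row [-0.0003, -0.0016, -0.0859, 0.0669, -0.0001, 0.0007] rows 1.1
```

View pics/both1.png

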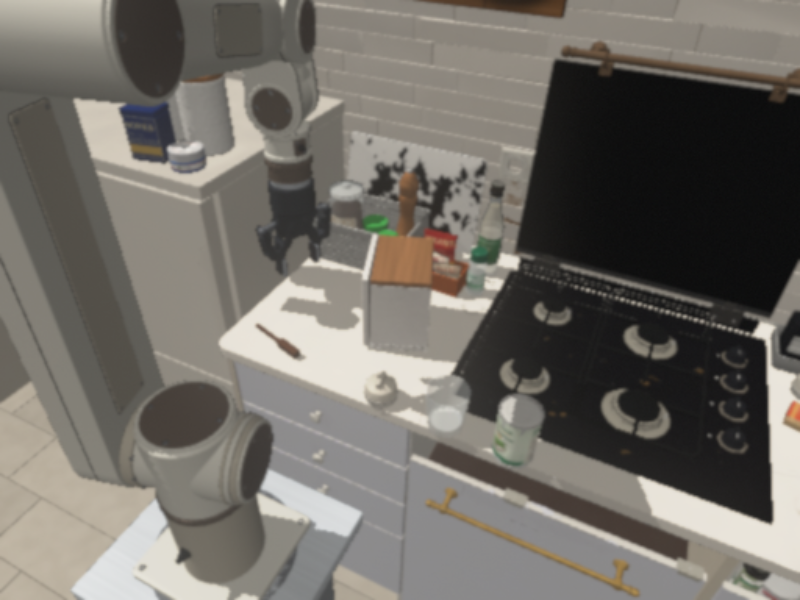

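The scene view is clear now. The rod runs from its tip at about (257,325) to its handle end at (298,354) in the enlarged picture. The cupboard's top is at (400,262) and nothing is in the way. Next I triangulate both.

Run:
```python
from h import *
S=cv2.imread("pics/scene1.png")[:,:,::-1]; T=cv2.imread("pics/top0.png")[:,:,::-1]
wood=lambda h:(h[...,1]>105)&(h[...,0]>8)&(h[...,0]<20)&(h[...,2]>70)
dark=lambda h:(h[...,1]>70)&(h[...,2]<170)
def quad(im,roi):
    k,m=blob(im,roi,wood); k=cv2.convexHull(k)
    for e in np.arange(1,12,.25):
        q=cv2.approxPolyDP(k,e,True)[:,0]
        if len(q)<=4: break
    return q
def ends(im,roi):
    k,m=blob(im,roi,dark); ys,xs=np.nonzero(m); P=np.c_[xs,ys].astype(float); c=P.mean(0); u=np.linalg.svd(P-c)[2][0]
    if u[0]<0:u=-u
    s=(P-c)@u; w=np.abs((P-c)@[-u[1],u[0]]); return c+u*(s.min()-.3),c+u*(s.max()+.3),s.max()-s.min(),P
qs,qt=quad(S,(225,145,280,190)),quad(T,(200,137,280,195)); print(qs.tolist(),qt.tolist())
for q in (qs,qt):q[:]=q[np.argsort(np.arctan2(*(q-q.mean(0)).T))]
print("sorted",qs.tolist(),qt.tolist())
for p in qs:
    for r in qt:
        X,e=tri(p,r)
        if e<.012: print(p,r,np.round(X,3),round(e,4))
a=ends(S,(158,200,198,232)); b=ends(T,(155,250,225,272)); print(a[:3],b[:3])
for i in(0,1): print(tri(a[i],b[i]), plane("scene",a[i],.007),plane("top",b[i],.007))
```

```text
[[243, 151], [277, 152], [279, 185], [238, 179]] [[204, 152], [237, 138], [271, 167], [239, 187]]
sorted [[243, 151], [238, 179], [279, 185], [277, 152]] [[237, 138], [204, 152], [239, 187], [271, 167]]
[243 151] [204 152] [0.659 0.069 0.179] 0.0067
[238 179] [239 187] [0.502 0.009 0.177] 0.0031
[279 185] [271 167] [ 0.553 -0.108  0.163] 0.0007
[277 152] [237 138] [ 0.681 -0.044  0.191] 0.0042
(array([172.67423977, 213.94007403]), array([188.967128  , 225.56266704]), np.float64(19.413567277113167)) (array([163.69404132, 260.87278343]), array([210.38018427, 258.79503299]), np.float64(46.132354855221294))
(array([ 0.47863016,  0.26767151, -0.05285882]), np.float64(0.006355089310154622)) [0.42954039 0.22171101 0.007     ] [0.44090949 0.2641884  0.007     ]
(array([0.39800599, 0.13455779, 0.01596989]), np.float64(0.0012402503971821993)) [0.40643734 0.1405285  0.007     ] [0.40212041 0.13423072 0.007     ]
```

```bash
cat > m.py <<'E'
from h import *
from scipy.optimize import least_squares
S=cv2.imread("pics/scene1.png")[:,:,::-1]; T=cv2.imread("pics/top0.png")[:,:,::-1]
def quad(im,roi,wood):
    f=6; x0,y0,x1,y1=roi; c=cv2.resize(im[y0:y1,x0:x1],None,fx=f,fy=f,interpolation=cv2.INTER_CUBIC)
    h=cv2.cvtColor(c,cv2.COLOR_RGB2HSV).astype(int); m=wood(h).astype(np.uint8)
    m=cv2.morphologyEx(cv2.morphologyEx(m,cv2.MORPH_CLOSE,np.ones((9,9))),cv2.MORPH_OPEN,np.ones((25,25)))
    k=max(cv2.findContours(m,0,cv2.CHAIN_APPROX_NONE)[0],key=cv2.contourArea)
    q=cv2.approxPolyN(k,4,ensure_convex=True)[0].astype(float) if hasattr(cv2,"approxPolyN") else None
    P=k[:,0].astype(float); L=[]
    for i in range(4):
        a,b=q[i],q[(i+1)%4]; u=(b-a)/np.linalg.norm(b-a); s=(P-a)@u; d=np.abs((P-a)@[-u[1],u[0]]); l=np.linalg.norm(b-a)
        g=P[(s>.15*l)&(s<.85*l)&(d<14)]; v=cv2.fitLine(g.astype(np.float32),cv2.DIST_HUBER,0,.01,.01)[:,0]; L.append(np.cross([v[2],v[3],1],[v[2]+v[0],v[3]+v[1],1]))
    C=[]
    for i in range(4):
        z=np.cross(L[i-1],L[i]); C.append((z[:2]/z[2]+.5)/f-.5+[x0,y0])
    cv2.drawContours(c:=c.copy(),[k],-1,(0,255,0),1)
    return np.array(C),c
w=lambda h:(h[...,1]>85)&(h[...,0]>6)&(h[...,0]<22)&(h[...,2]>70)
qs,cs=quad(S,(228,143,277,192),w); qt,ct=quad(T,(195,135,280,195),w)
ct=cv2.resize(ct,None,fx=.85,fy=.85)
H=max(cs.shape[0],ct.shape[0]); pad=lambda a:cv2.copyMakeBorder(a,0,H-a.shape[0],0,0,0)
cv2.imwrite("pics/q.png",np.hstack([pad(cs),pad(ct)])[:,:,::-1])
def box(p,l=.120,w=.170,z=.185):
    x,y,a=p; c,s=np.cos(a),np.sin(a)
    return [np.array([x+c*i*l/2-s*j*w/2,y+s*i*l/2+c*j*w/2,z]) for i,j in((-1,-1),(1,-1),(1,1),(-1,1))]
def near(n,X,q):
    u=proj(n,X); return u-q[np.argmin(np.linalg.norm(q-u,axis=1))]
def fit(views,p0=(.59,-.0155,-1.185)):
    return least_squares(lambda p:np.concatenate([near(n,X,q) for n,q in views for X in box(p)]),p0,loss="soft_l1")
if __name__=="__main__":
    print(np.round(qs,1).tolist(),np.round(qt,1).tolist())
    for r in qt: print("top",np.round(plane("top",r,.185),3))
    for r in qs: print("scene",np.round(plane("scene",r,.185),3))
    for p in qs:
        for r in qt:
            X,e=tri(p,r)
            if e<.012: print("tri",np.round(X,3),round(e,4))
    for v in([("top",qt)],[("scene",qs)],[("top",qt),("scene",qs)]):
        f=fit(v); print(np.round(f.x,4),np.round(f.fun,1).tolist())
E
python3 m.py
```

```text
[[276.4, 145.7], [276.4, 183.1], [236.2, 180.6], [244.8, 139.5]] [[272.2, 167.7], [240.4, 188.5], [203.4, 153.5], [233.7, 135.7]]
top [ 0.531 -0.102  0.185]
top [0.487 0.01  0.185]
top [0.652 0.072 0.185]
top [ 0.697 -0.038  0.185]
scene [ 0.73  -0.022  0.185]
scene [ 0.529 -0.108  0.185]
scene [0.485 0.005 0.185]
scene [0.717 0.094 0.185]
tri [ 0.536 -0.105  0.179] 0.0009
tri [0.491 0.009 0.18 ] 0.0003
[ 0.591  -0.0145 -1.1935] [-0.3, -0.6, -0.6, -0.7, 0.8, 0.9, 0.2, 1.0]
[ 0.5928 -0.0176 -1.2016] [0.4, -1.5, -0.3, -1.4, 1.4, 6.4, -2.3, 10.5]
[ 0.5926 -0.0157 -1.1921] [0.0, -1.2, -0.4, -1.2, 0.9, 0.5, 0.4, 0.6, 0.1, -1.5, -0.7, -1.6, 0.6, 6.2, -3.1, 10.4]
```

View pics/q.png

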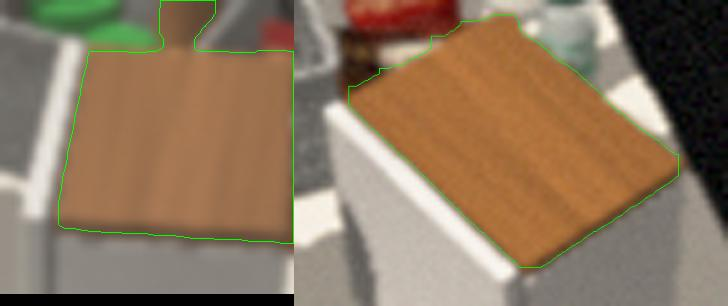

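The fit in the top view is clean. In the scene view the pepper mill merged with the board and the right edge was cropped, so I'll redo it with a tighter region.

```bash
sed -i 's/qs,cs=quad(S,(228,143,277,192),w)/qs,cs=quad(S,(228,152,290,192),w2)/; s/^qs,cs/w2=lambda h:(h[...,1]>85)\&(h[...,0]>6)\&(h[...,0]<22)\&(h[...,2]>118)\nqs,cs/; s/135,280,195),w)/135,280,195),w3)/; s/^w2=/w3=lambda h:(h[...,1]>110)\&(h[...,0]>6)\&(h[...,0]<22)\&(h[...,2]>125)\nw2=/' m.py; python3 m.py
python3 - <<'E'
from h import *
S=cv2.imread("pics/scene1.png"); c=S[142:232,155:295]
cv2.imwrite("pics/s2.png",np.vstack([cv2.resize(cv2.imread("pics/q.png"),(780,280)),cv2.resize(c[:,:],(780,500))[:310]]) )
E
```

```text
[[277.1, 151.6], [276.0, 181.6], [236.6, 179.5], [242.1, 151.6]] [[270.7, 166.9], [239.7, 187.5], [204.6, 154.2], [233.8, 136.1]]
top [ 0.535 -0.099  0.185]
top [0.492 0.011 0.185]
top [0.648 0.069 0.185]
top [ 0.695 -0.038  0.185]
scene [ 0.696 -0.04   0.185]
scene [ 0.536 -0.104  0.185]
scene [0.49  0.007 0.185]
scene [0.64  0.065 0.185]
tri [ 0.698 -0.038  0.183] 0.001
tri [ 0.54  -0.101  0.18 ] 0.0017
tri [0.495 0.01  0.181] 0.0005
tri [ 0.418 -0.045  0.333] 0.0106
tri [0.651 0.069 0.18 ] 0.0035
[ 0.5927 -0.0138 -1.1962] [-0.0, -0.0, 0.5, -0.2, 0.4, 0.2, -1.4, -0.1]
[ 0.5915 -0.0171 -1.1886] [0.0, 0.0, 0.2, 0.2, 0.1, 0.5, -0.3, -1.4]
[ 0.5928 -0.0154 -1.1935] [0.6, -0.2, 1.0, -0.4, 0.8, 0.1, -0.9, -0.2, -0.4, -0.4, -0.3, -0.1, -0.1, 0.3, -0.5, -1.8]
```

View pics/s2.png

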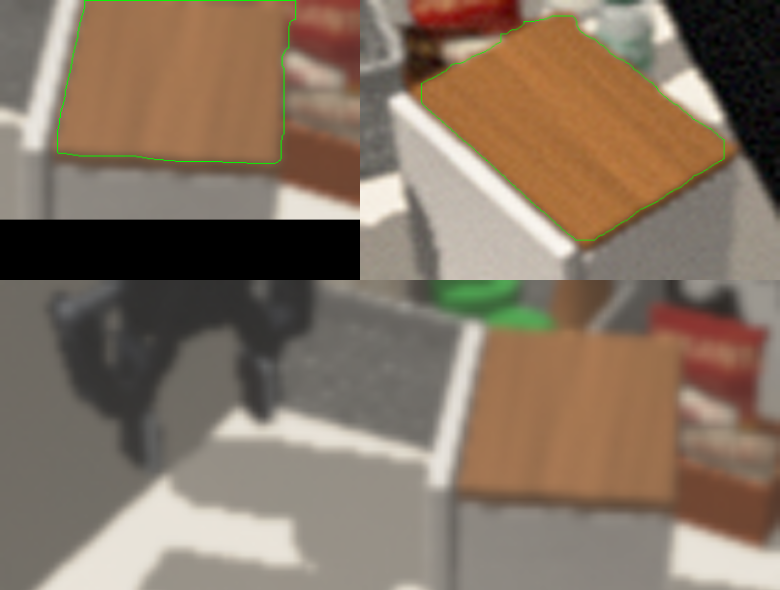

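Run:
```python
from h import *
print(tri((164.5,208),(163.7,260.9)),plane("scene",(164.5,208),.007))
row([.411,.162,.08],73); row([.411,.162,.004],73)
```

```text
(array([0.44053705, 0.26394748, 0.0083022 ]), np.float64(0.0008684240208692735)) [0.44223754 0.26501298 0.007     ]
row [-0.0003, -0.0016, -0.0859, 0.0711, 0.0003, 0.1707] rows 3.0
row [-0.0003, -0.0016, -0.0859, 0.0709, 0.0003, 0.2467] rows 4.1
```

```bash
python3 jog.py '[[0,0,-0.086,0.06,0,0.02,0.06],[0,0,-0.086,0.071,0,0.08,0.06],[0,0,-0.086,0.071,0,0.14,0.06],[0,0,-0.086,0.071,0,0.19,0.06],[0,0,-0.086,0.071,0,0.22,0.06],[0,0,-0.086,0.071,0,0.235,0.06],[0,0,-0.086,0.071,0,0.246,0.06],[0,0,-0.086,0.071,0,0.246,0.06]]'; python3 jog.py '[[0,0,0,0,0,0,0.03],[0,0,0,0,0,0,0.0],[0,0,0,0,0,0,0.0],[0,0,0,0,0,0,0.0],[0,0,0,0,0,0,0.0],[0,0,0,0,0,0,0.0]]'
```

```text
clock: 2.45
eef_pos: [0.4089, 0.1561, 0.0048]
tool_rot: [0.807, 0.591, -0.001, -0.0]
ft_force: [0.3, 0.3, -0.6]
grip_width: 0.0597
grasp_force: 0.0
clock: 3.2
eef_pos: [0.4103, 0.1569, 0.0063]
tool_rot: [0.807, 0.591, 0.001, 0.0]
ft_force: [-1.7, -0.6, 5.8]
grip_width: 0.0166
grasp_force: 59.3
```

Run:
```python
from h import *
row([.41,.157,.1],73);row([.38,.05,.2],90);row([.38,-.06,.2],111.6); row([.44,-.28,.2],111.6)
```

```text
row [0.0017, -0.0012, -0.0092, 0.0001, -0.0001, -0.0937] rows 1.5
row [0.0019, -0.0009, -0.306, -0.1109, 0.0036, -0.1938] rows 3.6
row [0.002, -0.0006, -0.6829, -0.2158, 0.0368, -0.1939] rows 4.7
row [0.002, -0.0006, -0.6829, -0.4075, 0.1603, -0.1939] rows 7.7
```

```bash
python3 jog.py '[[0,0,0,0,0,-0.03,0],[0,0,0,0,0,-0.08,0],[0,0,-0.08,-0.02,0,-0.13,0],[0,0,-0.22,-0.06,0.002,-0.17,0],[0,0,-0.38,-0.11,0.004,-0.194,0],[0,0,-0.54,-0.16,0.02,-0.194,0],[0,0,-0.683,-0.216,0.037,-0.194,0],[0,0,-0.683,-0.26,0.066,-0.194,0],[0,0,-0.683,-0.31,0.097,-0.194,0],[0,0,-0.683,-0.36,0.13,-0.194,0]]'
python3 - <<'E'
from h import *
row([.44,-.28,.2],111.6); row([.670,-.2107,.1323],111.6)
ims=[vision.camera(n)[:,:,::-1] for n in("scene","top")]
[cv2.imwrite(f"pics/{n}3.png",i) for n,i in zip(("scene","top"),ims)]
cv2.imwrite("pics/b3.png",cv2.resize(np.hstack(ims),(800,300)))
E
```

```text
clock: 4.45
eef_pos: [0.4251, -0.2277, 0.1996]
tool_rot: [0.562, 0.827, 0.0, 0.0]
ft_force: [1.4, 0.7, -0.1]
grip_width: 0.0164
grasp_force: 58.6
row [0.0008, 0.0004, -0.0004, -0.0541, -0.0054, -0.0004] rows 0.9
row [0.0008, 0.0004, -0.0004, -0.0743, 0.2339, 0.0675] rows 4.1
```

View pics/b3.png

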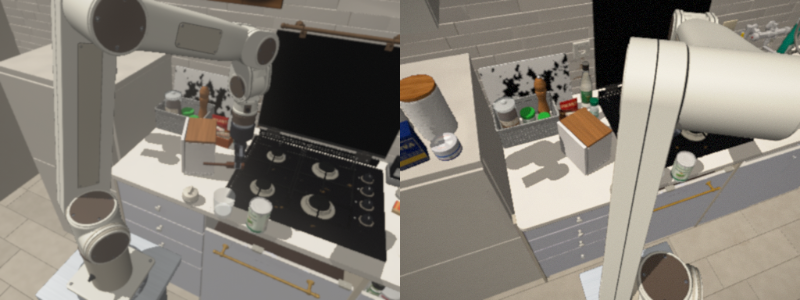

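The scene view shows the rod level in the fingers, with its tip at about (262,208) in full pixels and pointing at the cupboard's side. The top view is blocked by the arm. I'll check the tip's height and reach by intersecting its ray with the vertical plane through the tool.

Run:
```python
from h import *
S=cv2.imread("pics/scene3.png")[:,:,::-1]
o=bot.get_obs(); R=Ro.from_quat(o["tool_rot"]).as_matrix(); p=o["eef_pos"]
f=6;x0,y0,x1,y1=250,195,315,225
c=cv2.resize(S[y0:y1,x0:x1],None,fx=f,fy=f,interpolation=cv2.INTER_CUBIC); h=cv2.cvtColor(c,cv2.COLOR_RGB2HSV).astype(int)
m=((h[...,1]>75)&((h[...,0]<20)|(h[...,0]>170))&(h[...,2]<170)).astype(np.uint8); k=max(cv2.findContours(m,0,1)[0],key=cv2.contourArea)
m=cv2.drawContours(np.zeros_like(m),[k],-1,1,-1); ys,xs=np.nonzero(m)
P=np.c_[xs,ys]/f-.5+.5/f+[x0,y0]
def hit(q):
    a,d=ray("scene",q); n=R[:,1]; X=a+d*((p-a)@n)/(d@n); return R.T@(X-p)
for x in np.linspace(P[:,0].min(),P[:,0].max(),12):
    g=P[abs(P[:,0]-x)<.6]; q=g.mean(0); print(np.round(q,1),"tool",np.round(hit(q),4),"thick px",np.ptp(g[:,1]).round(1))
```

```text
[261.4 208.5] tool [ 0.1145  0.     -0.0021] thick px 1.0
[264.6 208.8] tool [ 0.1058 -0.     -0.0018] thick px 1.2
[268.  209.1] tool [ 0.0967 -0.     -0.0018] thick px 1.3
[271.4 209.3] tool [ 0.0875  0.     -0.0018] thick px 1.3
[274.9 209.5] tool [ 0.0781 -0.     -0.002 ] thick px 1.7
[278.4 209.6] tool [ 0.0687 -0.     -0.0023] thick px 1.5
[281.8 209.8] tool [ 0.0598 -0.     -0.0023] thick px 1.5
[285.3 210.1] tool [ 0.0504 -0.     -0.0022] thick px 1.5
[288.8 210.1] tool [ 0.041  -0.     -0.0032] thick px 3.2
[292.2 209.8] tool [ 0.0321  0.     -0.0047] thick px 5.5
[295.6 210.1] tool [ 0.0231  0.     -0.0045] thick px 5.8
[298.8 208.8] tool [ 0.0151 -0.     -0.0098] thick px 3.3
```

Run:
```python
from h import *
row([.50,-.29,.18],111.6);row([.60,-.29,.15],111.6); row([.670,-.2107,.1325],111.6)
```

```text
row [0.0005, 0.0028, -0.0062, -0.0818, 0.0473, 0.0192] rows 1.5
row [0.0005, 0.0028, -0.0062, -0.1179, 0.1405, 0.0493] rows 3.0
row [0.0005, 0.0028, -0.0062, -0.0693, 0.2344, 0.0667] rows 4.1
```

```bash
python3 jog.py '[[0,0,0,-0.04,0.02,0.01,0],[0,0,0,-0.08,0.047,0.019,0],[0,0,0,-0.1,0.09,0.035,0],[0,0,0,-0.118,0.14,0.05,0],[0,0,0,-0.1,0.18,0.058,0],[0,0,0,-0.08,0.22,0.065,0],[0,0,0,-0.07,0.234,0.067,0],[0,0,0,-0.07,0.234,0.067,0],[0,0,0,-0.07,0.234,0.067,0]]'
python3 - <<'E'
from h import *
row([.670,-.2107,.1325],111.6)
ims=[vision.camera(n)[:,:,::-1] for n in("scene","top")]
[cv2.imwrite(f"pics/{n}4.png",i) for n,i in zip(("scene","top"),ims)]
a=cv2.resize(ims[0][130:230,210:330],(480,400),interpolation=cv2.INTER_CUBIC)
b=cv2.resize(ims[1],(320,240)); b=cv2.copyMakeBorder(b,0,160,0,0,0)
cv2.imwrite("pics/b4.png",np.hstack([a,b]))
print(proj("scene",[.6146,-.0713,.135]),proj("top",[.6146,-.0713,.135]))
E
```

```text
clock: 5.68
eef_pos: [0.6676, -0.2056, 0.1328]
tool_rot: [0.563, 0.827, -0.0, 0.0]
ft_force: [-0.3, 0.5, -0.6]
grip_width: 0.0163
grasp_force: 58.7
row [-0.0004, 0.0005, -0.001, -0.0056, 0.0004, 0.0004] rows 0.1
[275.43033362 178.5635577 ] [252.32591346 162.17603048]
```

View pics/b4.png

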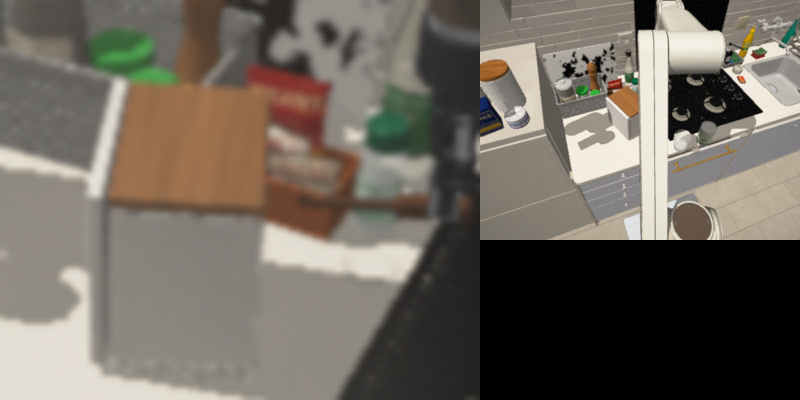

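The scene crop shows the pin's tip at about crop (297,198), just right of the back edge and level with the expected hole at crop (262,194). Now I insert it slowly and watch the force.

```bash
python3 jog.py '[[0,0,0,0.01,0,0,0],[0,0,0,0.018,0,0,0],[0,0,0,0.025,0,0,0],[0,0,0,0.031,0,0,0],[0,0,0,0.036,0,0,0],[0,0,0,0.041,0,0,0],[0,0,0,0.045,0,0,0],[0,0,0,0.045,0,0,0]]'; python3 -c "
from h import *
o=bot.get_obs();print(o['ft_force'],o['ft_torque'],Ro.from_quat(o['tool_rot']).inv().apply(o['ft_force']))
row([.6146+.113*.369-.014*.369,-.0713-.099*.9294,.1325],111.6)"
```

```text
clock: 6.78
eef_pos: [0.6517, -0.1626, 0.1323]
tool_rot: [0.562, 0.827, -0.0, -0.0]
ft_force: [-0.6, -0.1, -0.4]
grip_width: 0.0163
grasp_force: 58.7
[-0.63044453 -0.10282688 -0.39773535] [0.00381031 0.01764939 0.00687326] [ 0.13665326 -0.62393679  0.39781382]
row [-0.0001, -0.0, 0.0003, -0.0004, -0.0008, -0.0002] rows 0.0
```

No force with the tip about 14 mm past the mouth, so the pin is through the hole. I push on to the catch.

```bash
python3 jog.py '[[0,0,0,0.006,0,0,0],[0,0,0,0.012,0,0,0],[0,0,0,0.018,0,0,0],[0,0,0,0.022,0,0,0],[0,0,0,0.025,0,0,0],[0,0,0,0.028,0,0,0],[0,0,0,0.03,0,0,0],[0,0,0,0.03,0,0,0]]'; python3 -c "
from h import *
o=bot.get_obs();print(o['ft_force'],Ro.from_quat(o['tool_rot']).inv().apply(o['ft_force']))
d=o['eef_pos'][:2]-[.6146,-.0713];print(d@[.369,-.9294]-.113)
cv2.imwrite('pics/s5.png',vision.camera('scene')[:,:,::-1])
a,b=[cv2.imread(f'pics/scene{i}.png') if i=='4' else cv2.imread('pics/s5.png') for i in '45']
print(np.abs(a.astype(int)-b)[130:240,210:255].mean(), np.abs(a.astype(int)-b)[150:240,240:270].mean())
"
```

```text
clock: 7.78
eef_pos: [0.6419, -0.1374, 0.1331]
tool_rot: [0.563, 0.827, -0.001, 0.003]
ft_force: [3.7, -8.8, -1.1]
grip_width: 0.0161
grasp_force: 58.7
[ 3.68607565 -8.7674196  -1.1324011 ] [-9.50193906  0.21162068  1.18553918]
-0.04145500871340391
14.483097643097643 3.5508641975308644
```

9.5 N along the axis means the catch is at its stop, and the picture has changed on the door side. I draw the rod out.

```bash
python3 jog.py '[[0,0,0,0,0,0,0],[0,0,0,-0.02,0,0,0],[0,0,0,-0.05,0,0,0],[0,0,0,-0.08,0,0,0],[0,0,0,-0.11,0,0,0],[0,0,0,-0.14,0,0,0],[0,0,0,-0.16,0.0,0,0]]'
python3 - <<'E'
from h import *
ims=[vision.camera(n)[:,:,::-1] for n in("scene","top")]
[cv2.imwrite(f"pics/{n}6.png",i) for n,i in zip(("scene","top"),ims)]
a=[cv2.resize(i[100:300,lo:lo+170],(400,470),interpolation=cv2.INTER_CUBIC) for i,lo in zip(ims,(150,130))]
cv2.imwrite("pics/b6.png",np.hstack(a))
for r in ([.60,-.30,.17],[.46,-.29,.2],[.38,-.12,.2],[.37,.0,.2]): row(r,111.6)
print(bot.get_obs()["joint_pos"])
E
```

```text
clock: 8.7
eef_pos: [0.6993, -0.2836, 0.1314]
tool_rot: [0.562, 0.827, 0.001, -0.002]
ft_force: [0.6, 0.8, -1.0]
grip_width: 0.0166
grasp_force: 58.7
row [-0.0009, -0.0026, -0.0019, 0.0221, -0.0979, -0.039] rows 1.7
row [-0.0009, -0.0026, -0.0019, 0.0828, -0.2245, -0.0688] rows 4.0
row [-0.0009, -0.0026, -0.0019, 0.2703, -0.2367, -0.0683] rows 5.9
row [-0.0009, -0.0026, -0.0019, 0.3856, -0.2021, -0.068] rows 7.0
[-3.87170735e-01  8.36003200e-01  7.24240242e-01  1.46147525e+00
  1.31563082e-03  8.08561897e-01]
```

View pics/b6.png

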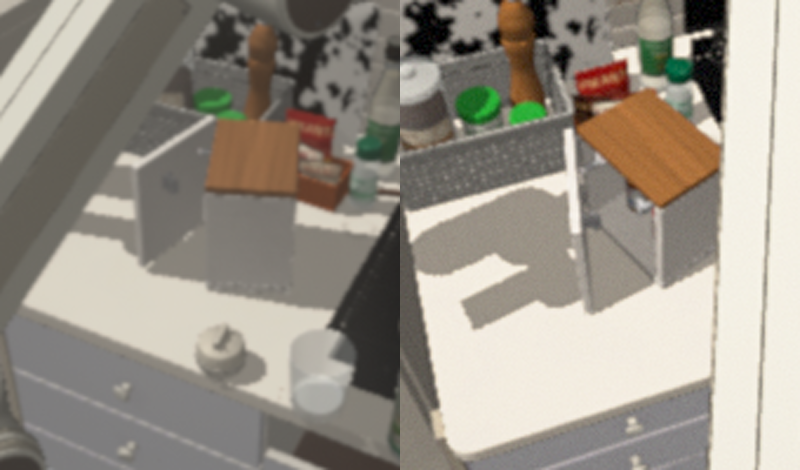

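The door now stands ajar by about 0.6 rad in both views, and the medicines are standing inside. The glass and the timer have not moved. I carry the rod back round and lay it down near x=0.395, y=0.15.

```bash
python3 jog.py '[[0,0,0,0.01,-0.04,-0.02,0],[0,0,0,0.022,-0.098,-0.039,0],[0,0,0,0.04,-0.14,-0.05,0],[0,0,0,0.06,-0.18,-0.06,0],[0,0,0,0.083,-0.224,-0.068,0],[0,0,0,0.14,-0.23,-0.068,0],[0,0,0,0.2,-0.235,-0.068,0],[0,0,0,0.26,-0.236,-0.068,0],[0,0,0,0.32,-0.222,-0.068,0],[0,0,0,0.38,-0.202,-0.068,0]]'
python3 - <<'E'
from h import *
for r in ([.39,.10,.2],[.395,.15,.05],[.395,.15,.0075]): row(r,90)
E
```

```text
clock: 10.05
eef_pos: [0.3697, -0.0029, 0.2004]
tool_rot: [0.562, 0.827, 0.001, -0.001]
ft_force: [2.0, -0.5, -0.6]
grip_width: 0.0161
grasp_force: 58.8
row [0.0003, -0.0019, 0.3769, 0.0882, 0.0567, 0.0005] rows 2.0
row [0.0003, -0.0019, 0.3769, 0.1326, 0.0797, 0.1506] rows 3.5
row [0.0003, -0.0019, 0.3769, 0.1325, 0.0797, 0.1931] rows 4.0
```

```bash
python3 jog.py '[[0,0,0.15,0.05,0.03,0,0],[0,0,0.3,0.09,0.057,0.02,0],[0,0,0.377,0.12,0.07,0.07,0],[0,0,0.377,0.132,0.08,0.12,0],[0,0,0.377,0.132,0.08,0.16,0],[0,0,0.377,0.132,0.08,0.18,0],[0,0,0.377,0.132,0.08,0.188,0],[0,0,0.377,0.132,0.08,0.193,0],[0,0,0.377,0.132,0.08,0.193,0]]'; python3 -c "
from h import *
row([.395,.15,.0065],90)"
```

```text
clock: 11.18
eef_pos: [0.398, 0.1469, 0.0079]
tool_rot: [0.707, 0.707, 0.001, 0.0]
ft_force: [0.0, 1.0, -0.1]
grip_width: 0.0163
grasp_force: 58.8
row [0.0008, -0.0006, 0.0001, 0.0031, -0.003, 0.0014] rows 0.1
```

```bash
python3 jog.py '[[0,0,0,0,0,0.0015,0.016],[0,0,0,0,0,0.0015,0.045],[0,0,0,0,0,0.0015,0.045],[0,0,0,0,0,0.0015,0.045],[0,0,0,0,0,-0.01,0.045],[0,0,0,0,0,-0.04,0.045],[0,0,0,0,0,-0.1,0.03],[0,0,0,0,0,-0.16,0],[0,0,0,0,0,-0.19,0],[0,0,0,0,0,-0.19,0]]'
cat >> h.py <<'E'
C=np.array([.5925,-.0155]); X=np.array([.369,-.9294]); Y=np.array([.9294,.369]); HG=C-.06*X+.085*Y
def fp(f,r,off): return np.r_[HG+r*(-np.cos(f)*Y-np.sin(f)*X)-off*(np.sin(f)*Y-np.cos(f)*X),0]
E
python3 - <<'E'
from h import *
im=vision.camera("top")[:,:,::-1]; cv2.imwrite("pics/t7.png",im)
im2=vision.camera("scene")[:,:,::-1]
cv2.imwrite("pics/b7.png",np.hstack([cv2.resize(i,(400,300)) for i in(im2,im)]))
# rod
k,m=blob(im[:,:,::-1],(150,240,260,300),lambda h:(h[...,1]>90)&(h[...,2]<150)); P=k[:,0]; print(P.min(0),P.max(0))
for p in (P[P[:,0].argmin()],P[P[:,0].argmax()]): print("rod end",np.round(plane("top",p,.007),3))
print(fp(.6,.169,0))
row([.44,.04,.2],75); row([.44,.04,.13],75)
E
```

```text
clock: 12.42
eef_pos: [0.3997, 0.1473, 0.2008]
tool_rot: [0.707, 0.707, 0.003, 0.002]
ft_force: [0.1, 0.1, -0.1]
grip_width: -0.0002
grasp_force: 0.0
[169 257] [214 274]
rod end [0.398 0.257 0.007]
rod end [0.392 0.126 0.007]
[0.48451302 0.10884785 0.        ]
row [0.0003, -0.0002, 0.2618, -0.1065, 0.0425, -0.0026] rows 1.8
row [0.0003, -0.0002, 0.2618, -0.1065, 0.0425, 0.0674] rows 2.1
```

View pics/b7.png

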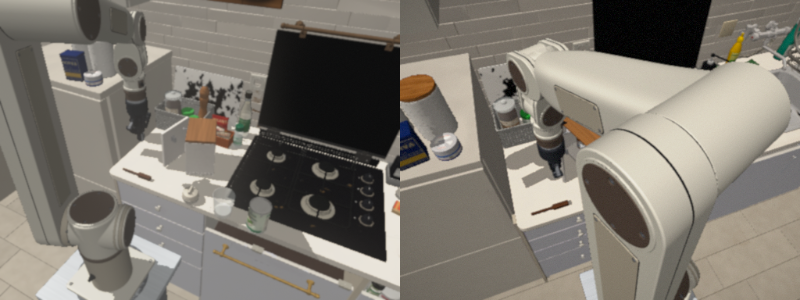

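The rod lies flat on the worktop at about (0.395, 0.15), its tip at (0.398, 0.257), clear of the cupboard. Next come the waypoints for swinging the door from its inner side.

```bash
python3 jog.py '[[0,0,0.1,-0.03,0,0,0],[0,0,0.2,-0.07,0.02,0,0],[0,0,0.262,-0.11,0.042,0,0],[0,0,0.262,-0.11,0.042,0.03,0],[0,0,0.262,-0.11,0.042,0.065,0],[0,0,0.262,-0.11,0.042,0.07,0],[0,0,0.262,-0.11,0.042,0.07,0]]'
python3 - <<'E'
from h import *
z=np.array([0,0,.13])
for f,r,o,y in((.5,.14,.04,75),(.7,.14,.02,70),(.95,.14,.02,60),(1.2,.14,.02,50),(1.45,.14,.02,45),(1.6,.14,.02,45)):
    p=fp(f,r,o)+z; print(f,np.round(p,3)); row(p,y)
E
```

```text
clock: 13.4
eef_pos: [0.4391, 0.0367, 0.1269]
tool_rot: [0.793, 0.609, -0.001, -0.001]
ft_force: [-0.4, 0.3, 0.4]
grip_width: -0.0004
grasp_force: 0.0
0.5 [0.506 0.049 0.13 ]
row [-0.002, 0.0007, 0.0, 0.029, 0.061, -0.0033] rows 1.1
0.7 [0.51  0.097 0.13 ]
row [-0.002, 0.0007, 0.0873, 0.0766, 0.0531, -0.0033] rows 1.5
0.95 [0.521 0.131 0.13 ]
row [-0.0019, 0.0009, 0.2618, 0.1118, 0.0546, -0.0033] rows 2.0
1.2 [0.539 0.161 0.13 ]
row [-0.0018, 0.0011, 0.4364, 0.1456, 0.0648, -0.0034] rows 2.6
1.45 [0.565 0.185 0.13 ]
row [-0.0018, 0.0012, 0.5236, 0.1758, 0.083, -0.0034] rows 3.1
1.6 [0.583 0.196 0.13 ]
row [-0.0018, 0.0012, 0.5236, 0.1914, 0.0974, -0.0035] rows 3.4
```

```bash
python3 jog.py '[[0,0,0,0.015,0.03,0,0],[0,0,0,0.029,0.058,0,0],[0,0,0.03,0.045,0.057,0,0],[0,0,0.06,0.06,0.055,0,0],[0,0,0.09,0.077,0.053,0,0],[0,0,0.17,0.095,0.054,0,0],[0,0,0.26,0.112,0.055,0,0],[0,0,0.32,0.123,0.058,0,0],[0,0,0.38,0.134,0.061,0,0],[0,0,0.436,0.146,0.065,0,0]]'
python3 - <<'E'
from h import *
z=np.array([0,0,.13])
for f in(1.3,1.45,1.6): row(fp(f,.14,.02)+z,45)
print(bot.get_obs()["joint_pos"])
ims=[vision.camera(n)[:,:,::-1] for n in("scene","top")]
cv2.imwrite("pics/b8.png",np.hstack([cv2.resize(i,(400,300)) for i in ims]))
E
```

```text
clock: 14.65
eef_pos: [0.5413, 0.1617, 0.129]
tool_rot: [0.907, 0.422, 0.001, 0.0]
ft_force: [-0.2, -2.1, -0.3]
grip_width: -0.0
grasp_force: 0.0
row [0.0014, -0.0018, 0.0861, 0.0121, -0.0003, -0.001] rows 0.5
row [0.0014, -0.0018, 0.0861, 0.033, 0.003, -0.001] rows 0.5
row [0.0014, -0.0018, 0.0861, 0.0532, 0.0094, -0.0009] rows 0.9
[ 2.90386618e-01  4.27997228e-01 -1.30965615e-03  1.13920148e+00
 -2.41865691e-04  2.56043745e+00]
```

View pics/b8.png

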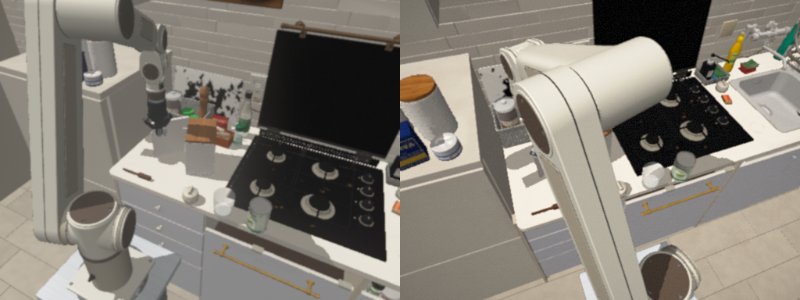

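The door is following the finger and is at about 1.2 rad in the scene view, and nothing else has moved. I finish the swing, then back off and lift.

```bash
python3 jog.py '[[0,0,0,0.012,0,0,0],[0,0,0,0.024,0.002,0,0],[0,0,0,0.036,0.005,0,0],[0,0,0,0.048,0.009,0,0],[0,0,0,0.055,0.012,0,0],[0,0,0,0.055,0.012,0,0],[0,0,0,0.055,0.012,0,0]]'; python3 jog.py '[[0,0,0,-0.015,-0.01,0,0],[0,0,0,-0.035,-0.02,0,0],[0,0,0,-0.04,-0.02,-0.03,0],[0,0,0,-0.04,-0.02,-0.09,0],[0,0,0,-0.04,-0.02,-0.15,0],[0,0,0,-0.09,-0.04,-0.17,0],[0,0,0,-0.15,-0.06,-0.17,0],[0,0,0,-0.21,-0.06,-0.17,0],[0,0,0,-0.27,-0.06,-0.17,0],[0,0,0,-0.3,-0.06,-0.17,0]]'
python3 - <<'E'
from h import *
ims=[vision.camera(n)[:,:,::-1] for n in("scene","top")]
[cv2.imwrite(f"pics/{n}9.png",i) for n,i in zip(("scene","top"),ims)]
cv2.imwrite("pics/b9.png",np.hstack([cv2.resize(i[90:290,130:330],(400,400)) for i in ims]))
for f in (1.3,1.45,1.6):
    print(f,[np.round((proj(n,fp(f,.169,0)+[0,0,.185])-[130,90])*2+[j*400,0]) for j,n in enumerate(("scene","top"))])
E
```

```text
clock: 15.62
eef_pos: [0.5846, 0.1951, 0.1271]
tool_rot: [0.906, 0.423, -0.0, -0.0]
ft_force: [-0.1, -0.1, 0.0]
grip_width: -0.0001
grasp_force: 0.0
clock: 16.88
eef_pos: [0.3436, 0.0025, 0.2976]
tool_rot: [0.907, 0.422, 0.0, 0.0]
ft_force: [0.5, -0.8, -0.4]
grip_width: 0.0002
grasp_force: 0.0
1.3 [array([123., 128.]), array([471., 202.])]
1.45 [array([123., 120.]), array([458., 193.])]
1.6 [array([125., 113.]), array([448., 183.])]
```

View pics/b9.png

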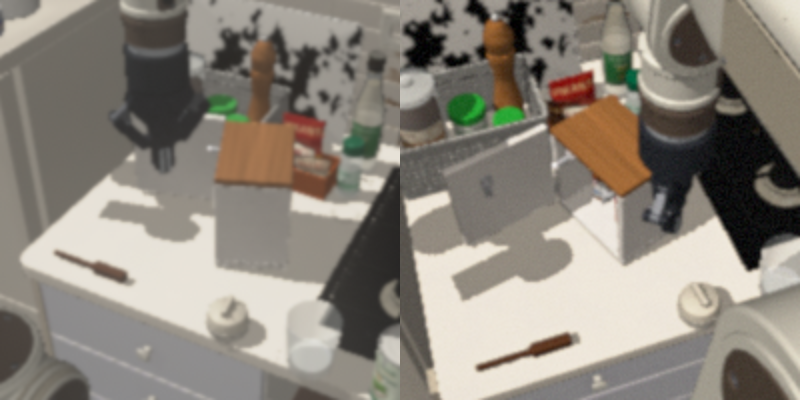

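The door's free edge is at crop (446,178) in the top view, which corresponds to about 1.6 rad. The rod lies flat at (525,352), the timer and glass are where they were, and the gripper is clear of everything. I hand the job in.

```bash
python3 -c "
from workcell import bot, vision
print(bot.job_done())"
```

```text
the job is handed in; nothing more can be done
None
```

I handed the job in at about 17 s; no verdict came back. By the cameras and force readings, the catch let go, the rod lies flat on the worktop clear of the cupboard, the door stands open at about 1.6 rad, and the glass and timer are where they were; I did not separately check the tin or the medicines.

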